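# Run the camera boom out to the sample

### The job

Run the telescopic camera boom out so that the lens stands over the clear sample chamber and the sleeve is locked there: pinch the two brass spring buttons flush with the white sleeve, draw the sleeve gently outward until the buttons snap fully out through its next pair of holes, and do it once more if the chamber stands one hole further. Feel for the stop and do not force the sleeve against its buttons; let go of the boom, and leave the stages and the other things on the bench alone.

Things in the scene. Friction and masses are not known exactly. Their poses are not given: they have to be found in the camera images.
- sleeve: White square tube, 36 mm outside, 255 mm long, level at z = 0.25, part of the boom; slides only along itself. Its own -y axis points outward (to the camera end), x across, z up. Origin: on its mid-line at its FIRST pair of holes, where the buttons stand at the start. The next pairs lie 50 and 100 mm to its +y. Rear end 125 mm to +y, front end 130 mm to -y. 3 mm wall, holes 13.8 mm wide.
- lens (a point): Centre of the front glass of the camera lens, which hangs under the sleeve and moves with it: 100 mm outward (-y of the sleeve) from the sleeve's origin, 110 mm below its mid-line. The blue camera takes up 44 x 44 mm under the sleeve. At its other end the boom is held by a clamp (60 mm wide) on a column 280 mm high, 38 mm thick, some 170 to 190 mm from the sleeve's origin to its +y at the start.
- sample (a point): Centre of the top of the clear sample chamber (32 mm square, 84 mm high with its stage) on one of two small black micrometer stages, 40 x 40 mm, bolted side by side under the boom's outer end; the other carries a checkered plate. The chamber stands 40 to 65 mm (one hole to go) or 90 to 115 mm (two holes) outward of the lens at the start; the lens may stop 15 mm off its centre.
- button_near (a joint): Brass spring button on the sleeve's -x side (facing the robot), 12 mm across, coned head. 0: fully out, standing 5 mm proud of the sleeve and locking it; 0.005: flush with the sleeve's outside; 0.008: wholly under the wall. Spring: 2 N at 0, 3 N flush. It and the far button sit in the inner tube, face to face, at the sleeve's mid-height; 46 mm over both heads.
- button_far (a joint): The same button on the sleeve's +x side. With both flush to about 1 mm, the coned heads duck under the wall when the sleeve is drawn (9 to 15 N in all); sliding on takes 4 to 6 N. The inner tube has lengthwise slack in its clamp, 3 to 18 mm left at the start (moves at 6.5 N), so the first click comes 52 to 69 mm on, the second about 50 mm: feel for the click and the stop.
- sample_stage: The stage that carries the clear chamber: 40 x 40 mm, micrometers reach out to 62 mm either way in its x. Fixed. Origin at the centre of its underside, 84 mm below the top of the chamber.
- target_stage: The other stage, same size, 58 mm high, with the checkered plate. Fixed. Origin at the centre of its underside.
- lens_cap: Leave alone: black lens cap, disc 40 mm across, 8 mm high, lying on the breadboard beside the boom. Origin at the centre of its underside.
- post_holder: Leave alone: black post holder with a steel post, 25 mm across, 80 mm high, standing on the breadboard beside the boom. Origin at the centre of its underside.
- hex_driver: Leave alone: driver with red handle, 170 mm long, lying on the breadboard on the robot's side of the boom. Origin at the centre of its underside.

How it is judged:
By the outcome, as a careful person would: the job done as asked, in the order asked, and still so for the second after the job is handed in, with the robot touching nothing.
It also fails if it takes over 48 s, if anything falls off the work surface, if the arm or the gripper's body presses on something with over 40 N, if the wrist force passes 120 N, or if a joint passes its speed limit or range.

### The arm

A 7-joint arm with a two-finger parallel gripper is mounted at the origin on the work surface. World frame = base frame: x ahead of the robot, y to its left, z up, the work surface at z = 0. Lengths are in m, angles in rad, forces in N, time in s.
With the tool pointing down it reaches from about 0.425 to 0.925 m from the base axis. Payload 6.8 kg.
Tool frame: the origin (TCP) lies at the very end of the fingers, on their centre line; the grasp point (between the pads) lies 19 mm behind it; z points along the fingers, y is the line along which they close (so a half turn about z gives the same grasp; the last joint's range is limited). The gripper opens to 85 mm and grips with 20 to 120 N. Pads are 22 mm wide; open, the fingers measure 114 mm over their backs; the gripper's body (76 mm by 85 mm) begins 54 mm behind the grasp point. The pads swing forward as they close: fully open they stand 13 mm farther back than shut.
Start: joints at [1.078, 0.477, 0.022, 1.555, -0.011, 1.109, -0.083], TCP at [0.253, -0.626, 0.231] pointing down, gripper open.
Joint ranges: [-2.96, 2.96], [-0.34, 2.1], [-1.41, 1.46], [0.24, 2.44], [-1.37, 4.51], [0.17, 1.92], [-2.96, 2.96]. Speed limits (rad/s): [2.39, 2.39, 3.14, 3.14, 3.14, 3.14, 3.14].

### API

Orientations are given as a rotation vector (axis times angle).
In Python, from bench import r gives the robot as it stands.
- The arm moves only by the shell command python3 -m jog 'ROWS' [FORCE]. ROWS is JSON, a list of rows, each an object of numbers: "fingers": the finger opening in m, from 0 to 0.0854; "x", "y", "z": the shift along the tool's x, y, z in m; "rx", "ry", "rz": the turn, a rotation vector about the tool's x, y, z in degrees. In form: [{"fingers": .., "x": .., "y": .., "z": .., "rx": .., "ry": .., "rz": ..}, ...]. A call has 1 to 8 rows; each row shifts and turns the commanded pose from where the row before left it, along the tool's axes as they then stand; what a row does not reach is not made up. A row lasts 1/8 s, in which the tool goes at most 62.5 mm and 10.7 degrees, less where a joint would pass 70% of its speed; a pose out of reach is approached as far as the arm can. A call is refused whole if a number of a shift passes 0.0625 or a number of a turn 10.7, either way. A call with a gripper value outside its range is refused whole. The fingers move at their own pace and stop on an object; FORCE is the grip in N (left out, the last holds). Time passes only in rows, so rows that do not move let the fingers close. It gives the time, the measured TCP pose, the force, the opening and the grip force at its end, in the units of the state.
- r.get_obs(): the state, without advancing time (a new reading comes with each control period).
- r.grab_frame(name): name is "side" or "top" or "wrist"; returns (picture, depth): 420x560x3 uint8, red, green, blue; 420x560 float32, m along the optical axis (not along the pixel's ray), 0 where there is no reading.
- r.get_calibration(name): a dict with "mtx" (3x3 intrinsics, pixels), "extrinsics" (4x4, takes a point from camera to world coordinates). Camera axes: x right, y down, z forward; pixel columns grow to the right and rows downward; lengths in m; the calibration is good to about 2 mm. The wrist camera is an equidistant fisheye: a pixel r from the principal point sees the ray r / f radians off the axis. A picture is of the moment at which its call begins: read the wrist's pose just before it. get_calibration takes no time and is no camera call; for the wrist camera it gives the pose at the moment of the call.
- r.hand_in(): hands the job in; it is judged then, once.
Trained networks look in the newest picture that a camera, given by its name, has taken for a name from the list of things; names that differ only in an ending like _2 or _b are one class to them, and where a whole thing is asked for, a point or a joint stands for the part that bears it (a point fixed in the world has none). Each returns a list of dicts, best first, with "score" (0 to 1); they miss things now and then, are a little off and sometimes report something else, mostly with a low value. They report only what shows in the picture. A call takes as long as a camera call.
- r.search_frame(target, camera): "xyz" ([x, y, z] in m, in world coordinates, good to about 4 mm: the middle of the surface that is visible of it).
- r.landmark_of(target, camera): "xyz" ([x, y, z] in m, in world coordinates, good to about 4 mm: a listed point, or the origin of a listed thing).
The state is a dict: "clock": time; "joints": joint angles; "qvel": joint speeds; "tau": joint torques, N m; "tcp_pos": TCP position; "orientation": TCP orientation; "contact_force": force on the tool from outside, world axes, zero at the start; "moment": the same for the moment, N m; "grip_width": finger opening in m; "gripper_force": force on a finger pad.
Only numpy, scipy, OpenCV 4.12 (cv2) and the standard library are available. Lean on these libraries where they do the work, as an engineer would, in place of code of your own. Each camera call takes 0.05 s, during which the arm holds its last target. There are 200 camera calls.

## Working session

There is one attempt and no reset: what is moved stays moved. The work goes in short steps, Python scripts to look and compute and a shell command to move; the robot and the scene stay as the last step left them, time stands still between calls to the robot, and variables do not carry over. Pictures are saved under pics/ and viewed, at most 10 in all, crops included, and the job is handed in when it is done.

```bash
mkdir -p pics; ls; cat > h.py <<'E'
from bench import r
import numpy as np, cv2
from scipy.spatial.transform import Rotation as R
def st():
    o=r.get_obs(); print('t',round(o['clock'],2),'tcp',np.round(o['tcp_pos'],4),'R',np.round(R.from_rotvec(o['orientation']).as_matrix(),3).tolist(),'F',np.round(o['contact_force'],1),'w',round(float(o['grip_width']),4),'g',o['gripper_force'],'q',np.round(o['joints'],2)); return o
E
python3 - <<'E'
from h import *
st()
for c in ('side','top'):
    im,d=r.grab_frame(c); cv2.imwrite(f'pics/{c}0.png',im[:,:,::-1])
    for n in ('sleeve','lens','sample','button_near','button_far','sample_stage','target_stage','lens_cap','post_holder','hex_driver'):
        f=r.landmark_of(n,c); print(c,n,[(np.round(k['xyz'],3).tolist(),round(k['score'],2)) for k in f[:2]])
    K=r.get_calibration(c); print(np.round(K['mtx'],1).tolist(),np.round(K['extrinsics'],3).tolist())
E
```

```text
pics
t 0.0 tcp [ 0.2532 -0.6251  0.2303] R [[0.927, 0.375, -0.001], [0.375, -0.927, 0.002], [-0.0, -0.002, -1.0]] F [-1.   0.1 -0.5] w 0.0853 g 0.0 q [ 1.08  0.48  0.02  1.56 -0.01  1.11 -0.08]
side sleeve [([0.535, -0.049, 0.247], 0.74)]
side lens [([0.522, -0.147, 0.142], 0.85), ([0.459, -0.022, 0.014], 0.25)]
side sample [([0.515, -0.252, 0.096], 0.88), ([0.522, -0.151, 0.142], 0.2)]Traceback (most recent call last):
  File "<stdin>", line 6, in <module>
ValueError: it knows: hex_driver, lens, lens_cap, post_holder, sample, sample_stage, sleeve, target_stage
```

```bash
python3 - <<'E'
from h import *
ims=[]
for c in ('side','top'):
    im,d=r.grab_frame(c); cv2.imwrite(f'pics/{c}0.png',im[:,:,::-1]); np.save(f'pics/{c}d.npy',d)
    for n in ('sleeve','lens','sample','sample_stage','target_stage','post_holder','lens_cap','hex_driver'):
        if c=='side' and n in('lens_cap','hex_driver'): continue
        f=r.landmark_of(n,c); print(c,n,[(np.round(k['xyz'],3).tolist(),round(k['score'],2)) for k in f[:2]])
    for n in ('button_near','button_far'):
        try:
            f=r.search_frame(n,c); print(c,n,[(np.round(k['xyz'],3).tolist(),round(k['score'],2)) for k in f[:2]])
        except Exception as e: print(e)
    K=r.get_calibration(c); print(np.round(K['mtx'],1).tolist(),np.round(K['extrinsics'],3).tolist())
st()
E
```

```text
side sleeve []
side lens [([0.522, -0.148, 0.14], 0.66)]
side sample [([0.516, -0.252, 0.099], 0.86)]
side sample_stage [([0.518, -0.256, 0.014], 0.91)]
side target_stage [([0.516, -0.206, 0.015], 0.82)]
side post_holder [([0.596, -0.123, 0.007], 0.78)]
side button_near []
side button_far []
[[469.9, 0.0, 271.5], [0.0, 469.9, 202.1], [0.0, 0.0, 1.0]] [[-0.693, 0.444, -0.568, 1.057], [0.72, 0.451, -0.527, 0.366], [0.022, -0.775, -0.632, 0.668], [0.0, 0.0, 0.0, 1.0]]
top sleeve [([0.536, -0.046, 0.248], 0.72)]
top lens []
top sample [([0.515, -0.257, 0.098], 0.67)]
top sample_stage [([0.517, -0.253, 0.011], 0.64)]
top target_stage [([0.518, -0.202, 0.012], 0.81), ([0.591, -0.122, 0.008], 0.26)]
top post_holder [([0.594, -0.123, 0.01], 0.54), ([0.53, -0.049, 0.252], 0.32)]
top lens_cap [([0.609, -0.014, 0.015], 0.52)]
top hex_driver [([0.458, -0.022, 0.016], 0.62)]
top button_near []
top button_far []
[[521.6, 0.0, 271.6], [0.0, 521.6, 210.4], [0.0, 0.0, 1.0]] [[-0.012, -0.978, 0.209, 0.419], [-1.0, 0.013, 0.002, -0.054], [-0.004, -0.209, -0.978, 0.933], [0.0, 0.0, 0.0, 1.0]]
t 1.2 tcp [ 0.2534 -0.6257  0.2313] R [[0.927, 0.375, 0.0], [0.375, -0.927, -0.0], [0.0, 0.0, -1.0]] F [ 0.3 -0.3  0.3] w 0.0854 g 0.0 q [ 1.08  0.48  0.02  1.56 -0.01  1.11 -0.08]
```

View pics/side0.png

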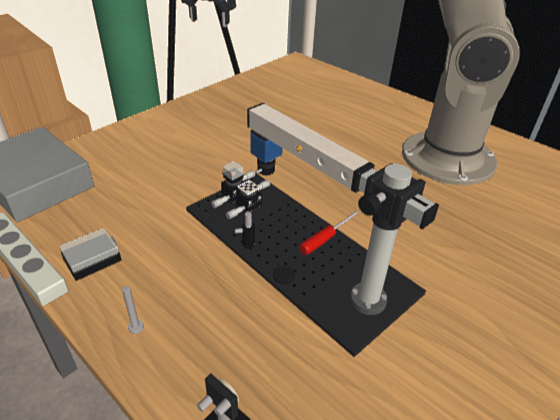

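View pics/top0.png

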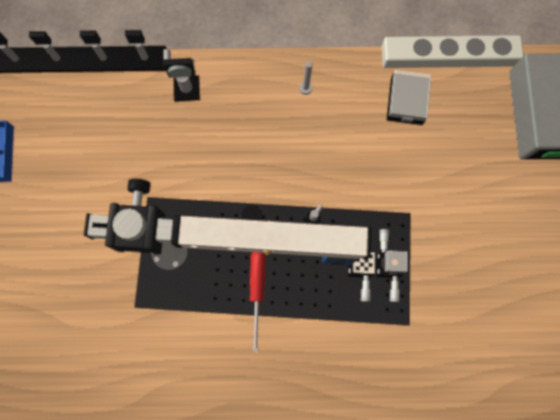

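```bash
cat >> h.py <<'E'
def cloud(c,d):
    K=r.get_calibration(c);M=K['mtx'];E=K['extrinsics']
    v,u=np.mgrid[:d.shape[0],:d.shape[1]]
    P=np.stack([(u-M[0,2])/M[0,0]*d,(v-M[1,2])/M[1,1]*d,d],-1)
    return P@E[:3,:3].T+E[:3,3]
E
python3 - <<'E'
from h import *
for c in ('top','side'):
    d=np.load(f'pics/{c}d.npy'); W=cloud(c,d); im=cv2.imread(f'pics/{c}0.png').astype(int)
    m=(d>0)&(W[...,2]>.255)&(W[...,2]<.285)&(W[...,0]>.47)&(W[...,0]<.6)&(W[...,1]>-.25)&(W[...,1]<.068)&(im.min(-1)>150)
    P=W[m]; rect=cv2.minAreaRect((P[:,:2]*1000).astype(np.float32)); 
    print(c,m.sum(),'z',np.median(P[:,2]),rect,np.round(cv2.boxPoints(rect)).tolist())
    # robust mid-line: mean of edges by y-bins
    for y in np.arange(-.16,.07,.03):
        q=P[abs(P[:,1]-y)<.006]
        if len(q): print(round(y,2),np.round(np.percentile(q[:,0],[1,50,99]),4))
    hsv=cv2.cvtColor(im.astype(np.uint8),cv2.COLOR_BGR2HSV)
    b=(hsv[...,0]>8)&(hsv[...,0]<28)&(hsv[...,1]>90)&(W[...,2]>.2)&(W[...,2]<.3)&(abs(W[...,0]-.53)<.05)&(abs(W[...,1]+.05)<.05)
    print('brass',b.sum(),np.argwhere(b).mean(0),np.round(np.median(W[b],0),4))
    # holes/shadow points
im=cv2.imread('pics/side0.png')[90:230,230:450]; cv2.imwrite('pics/crop.png',cv2.resize(im,None,fx=3.5,fy=3.5,interpolation=cv2.INTER_CUBIC))
E
```

```text
top 5093 z 0.2673278898756115 ((528.0328369140625, -53.70740509033203), (241.59158325195312, 36.31605911254883), 85.6831283569336) [[501.0, -173.0], [537.0, -176.0], [555.0, 65.0], [519.0, 68.0]]
-0.16 [0.5023 0.5194 0.5377]
-0.13 [0.5052 0.5224 0.5394]
-0.1 [0.5071 0.524  0.5424]
-0.07 [0.5087 0.5257 0.5441]
-0.04 [0.5117 0.5286 0.5465]
-0.01 [0.5134 0.5315 0.5488]
0.02 [0.5163 0.5332 0.5506]
0.05 [0.5178 0.5353 0.5537]
brass 29 [251.75862069 266.37931034] [ 0.5086 -0.0448  0.2523]
side 1629 z 0.2672883040459512 ((529.82666015625, -53.710166931152344), (241.87649536132812, 38.317203521728516), 85.37874603271484) [[501.0, -173.0], [539.0, -176.0], [559.0, 65.0], [520.0, 68.0]]
-0.16 [0.5054 0.5219 0.5386]
-0.13 [0.5072 0.5255 0.5414]
-0.1 [0.5101 0.5272 0.5432]
-0.07 [0.5123 0.53   0.5463]
-0.04 [0.5133 0.5329 0.548 ]
-0.01 [0.5161 0.5327 0.5502]
0.02 [0.5193 0.5357 0.5531]
0.05 [0.5212 0.5387 0.5552]
brass 45 [151.73333333 299.28888889] [ 0.5502 -0.0471  0.25  ]
```

View pics/crop.png

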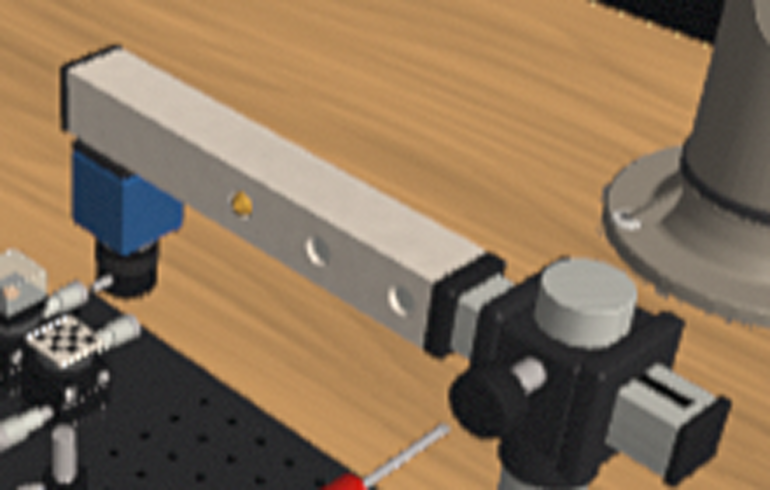

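```bash
python3 - <<'E'
from h import *
o=r.get_obs(); p=o['tcp_pos'].copy() if hasattr(o['tcp_pos'],'copy') else np.array(o['tcp_pos']); A=R.from_rotvec(o['orientation'])
T=np.array([.529,-.046,.31])
for i in range(12):
    s=A.as_matrix().T@((T-p)/12); print(i,np.round(s,4)); A=A*R.from_rotvec([0,0,-5.3],degrees=True)
E
```

```text
0 [ 0.0394 -0.0362 -0.0066]
1 [ 0.0426 -0.0324 -0.0066]
2 [ 0.0454 -0.0283 -0.0066]
3 [ 0.0478 -0.024  -0.0066]
4 [ 0.0498 -0.0195 -0.0066]
5 [ 0.0514 -0.0148 -0.0066]
6 [ 0.0526 -0.01   -0.0066]
7 [ 0.0532 -0.0051 -0.0066]
8 [ 0.0535 -0.0001 -0.0066]
9 [ 0.0533  0.0048 -0.0066]
10 [ 0.0526  0.0097 -0.0066]
11 [ 0.0515  0.0145 -0.0066]
```

```bash
python3 -m jog '[{"x":0.0394,"y":-0.0362,"z":-0.02,"rz":-5.3},{"x":0.0426,"y":-0.0324,"z":-0.02,"rz":-5.3},{"x":0.0454,"y":-0.0283,"z":-0.02,"rz":-5.3},{"x":0.0478,"y":-0.024,"z":-0.02,"rz":-5.3},{"x":0.0498,"y":-0.0195,"rz":-5.3},{"x":0.0514,"y":-0.0148,"rz":-5.3},{"x":0.0526,"y":-0.01,"rz":-5.3},{"x":0.0532,"y":-0.0051,"rz":-5.3}]' && python3 -m jog '[{"x":0.0535,"y":0.0,"rz":-5.3},{"x":0.0533,"y":0.0048,"rz":-5.3},{"x":0.0526,"y":0.0097,"rz":-5.3},{"x":0.0515,"y":0.0145,"rz":-5.3},{},{}]'; python3 -c "from h import *; st()"
```

```text
t 1.2 tcp [ 0.2534 -0.6257  0.2313] R [[0.927, 0.375, 0.0], [0.375, -0.927, -0.0], [0.0, 0.0, -1.0]] F [ 0.3 -0.3  0.3] w 0.0854 g 0.0 q [ 1.08  0.48  0.02  1.56 -0.01  1.11 -0.08]validation failed for argument at $[0]...
```

```bash
python3 -m jog '[{"fingers":0.0854,"x":0.0394,"y":-0.0362,"z":-0.02,"rx":0,"ry":0,"rz":-5.3},{"fingers":0.0854,"x":0.0426,"y":-0.0324,"z":-0.02,"rx":0,"ry":0,"rz":-5.3},{"fingers":0.0854,"x":0.0454,"y":-0.0283,"z":-0.02,"rx":0,"ry":0,"rz":-5.3},{"fingers":0.0854,"x":0.0478,"y":-0.024,"z":-0.02,"rx":0,"ry":0,"rz":-5.3},{"fingers":0.0854,"x":0.0498,"y":-0.0195,"z":0,"rx":0,"ry":0,"rz":-5.3},{"fingers":0.0854,"x":0.0514,"y":-0.0148,"z":0,"rx":0,"ry":0,"rz":-5.3},{"fingers":0.0854,"x":0.0526,"y":-0.01,"z":0,"rx":0,"ry":0,"rz":-5.3},{"fingers":0.0854,"x":0.0532,"y":-0.0051,"z":0,"rx":0,"ry":0,"rz":-5.3}]' && python3 -m jog '[{"fingers":0.0854,"x":0.0535,"y":0.0,"z":0,"rx":0,"ry":0,"rz":-5.3},{"fingers":0.0854,"x":0.0533,"y":0.0048,"z":0,"rx":0,"ry":0,"rz":-5.3},{"fingers":0.0854,"x":0.0526,"y":0.0097,"z":0,"rx":0,"ry":0,"rz":-5.3},{"fingers":0.0854,"x":0.0515,"y":0.0145,"z":0,"rx":0,"ry":0,"rz":-5.3},{"fingers":0.0854,"x":0,"y":0,"z":0,"rx":0,"ry":0,"rz":0}]'; python3 -c "from h import *; st()"
```

```text
clock: 2.2
tcp_pos: [0.4374, -0.2374, 0.3116]
orientation: [2.655, 1.679, 0.0]
contact_force: [1.1, -0.2, 0.2]
grip_width: 0.0853
gripper_force: 0.0
clock: 2.82
tcp_pos: [0.5299, -0.0406, 0.3116]
orientation: [-2.294, -2.145, -0.004]
contact_force: [-0.5, -1.4, -0.5]
grip_width: 0.0852
gripper_force: 0.0
t 2.83 tcp [ 0.5299 -0.0406  0.3116] R [[0.067, 0.998, 0.001], [0.998, -0.067, 0.002], [0.002, 0.001, -1.0]] F [-0.5 -1.4 -0.5] w 0.0852 g 0.0 q [ 0.4   0.21 -0.51  1.77  0.11  1.19 -0.21]
```

```bash
python3 - <<'E'
from h import *
o=st(); K=r.get_calibration('wrist'); im,d=r.grab_frame('wrist'); cv2.imwrite('pics/w1.png',im[:,:,::-1]); np.save('pics/wd.npy',d)
M=K['mtx'];E=np.array(K['extrinsics']); print(np.round(M,1).tolist(),np.round(E,3).tolist())
v,u=np.mgrid[:420,:560]; x=(u-M[0,2])/M[0,0]; y=(v-M[1,2])/M[1,1]; th=np.hypot(x,y)+1e-9
ray=np.stack([np.sin(th)*x/th,np.sin(th)*y/th,np.cos(th)],-1); P=ray*(d/np.maximum(np.cos(th),.05))[...,None]
W=P@E[:3,:3].T+E[:3,3]
L=(W-np.array(o['tcp_pos']))@R.from_rotvec(o['orientation']).as_matrix()
m=(d>0)&(abs(W[...,2]-.267)<.008)&(im.min(-1)>120)
for t in np.arange(-.1,.1,.02):
    q=L[m&(abs(L[...,0]-t)<.004)]
    if len(q)>5: print(round(t,3),len(q),np.round(np.percentile(q[:,1],[1,50,99]),4),np.round(np.median(q[:,2]),4))
hsv=cv2.cvtColor(im,cv2.COLOR_RGB2HSV)
b=(hsv[...,0]>8)&(hsv[...,0]<28)&(hsv[...,1]>90)&(W[...,2]>.235)&(W[...,2]<.265)&(np.abs(L[...,:2]).max(-1)<.06)
n,l,s,c=cv2.connectedComponentsWithStats(b.astype(np.uint8))
for i in range(1,n):
    if s[i,4]>5: print('brass',s[i].tolist(),np.round(np.median(W[l==i],0),4),np.round(np.median(L[l==i],0),4))
E
```

```text
t 2.83 tcp [ 0.5299 -0.0406  0.3116] R [[0.067, 0.998, 0.001], [0.998, -0.067, 0.002], [0.002, 0.001, -1.0]] F [-0.5 -1.4 -0.5] w 0.0852 g 0.0 q [ 0.4   0.21 -0.51  1.77  0.11  1.19 -0.21]
[[325.2, 0.0, 284.4], [0.0, 325.2, 206.4], [0.0, 0.0, 1.0]] [[0.998, -0.065, -0.019, 0.536], [-0.068, -0.949, -0.308, 0.039], [0.002, 0.308, -0.951, 0.455], [0.0, 0.0, 0.0, 1.0]]
-0.1 333 [-0.016   0.001   0.0188] 0.0428
-0.08 400 [-0.0165  0.0018  0.0189] 0.0429
-0.06 449 [-0.0159  0.0017  0.0193] 0.0428
-0.04 520 [-0.0158  0.0017  0.0192] 0.0429
-0.02 599 [-0.0158  0.0023  0.0197] 0.043
0.0 689 [-0.0159  0.0016  0.0197] 0.0429
0.02 748 [-0.0153  0.0022  0.0197] 0.043
0.04 827 [-0.0154  0.0022  0.0202] 0.043
0.06 869 [-0.0153  0.0021  0.0199] 0.043
0.08 884 [-0.0148  0.0027  0.0203] 0.0432
brass [253, 228, 5, 14, 41] [ 0.5112 -0.0445  0.2535] [-0.0053 -0.0185  0.0581]
brass [316, 230, 5, 12, 38] [ 0.5523 -0.048   0.254 ] [-0.0059  0.0227  0.0576]
```

View pics/w1.png

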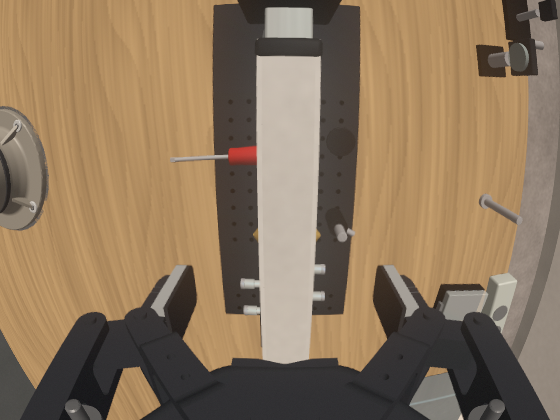

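```bash
python3 -m jog '[{"fingers":0.0854,"x":-0.0055,"y":0.001,"z":0.03,"rx":0,"ry":0,"rz":0.6},{"fingers":0.0854,"x":0,"y":0,"z":0.03,"rx":0,"ry":0,"rz":0},{"fingers":0.0854,"x":0,"y":0,"z":0.0236,"rx":0,"ry":0,"rz":0},{"fingers":0.056,"x":0,"y":0,"z":0,"rx":0,"ry":0,"rz":0},{"fingers":0.056,"x":0,"y":0,"z":0,"rx":0,"ry":0,"rz":0},{"fingers":0.056,"x":0,"y":0,"z":0,"rx":0,"ry":0,"rz":0}]' 30; python3 - <<'E'
from h import *
o=st(); K=r.get_calibration('wrist'); im,d=r.grab_frame('wrist'); cv2.imwrite('pics/w2.png',cv2.resize(im[190:330,170:400,::-1],None,fx=3.4,fy=3.4,interpolation=cv2.INTER_CUBIC))
E
```

```text
clock: 3.62
tcp_pos: [0.5301, -0.0517, 0.229]
orientation: [2.315, 2.121, 0.002]
contact_force: [0.1, -0.2, 0.7]
grip_width: 0.0563
gripper_force: 0.0
t 3.62 tcp [ 0.5301 -0.0517  0.229 ] R [[0.087, 0.996, 0.002], [0.996, -0.087, -0.0], [-0.0, 0.002, -1.0]] F [ 0.1 -0.2  0.7] w 0.0563 g 0.0 q [ 0.4   0.29 -0.5   1.87  0.16  1.02 -0.25]
```

View pics/w2.png

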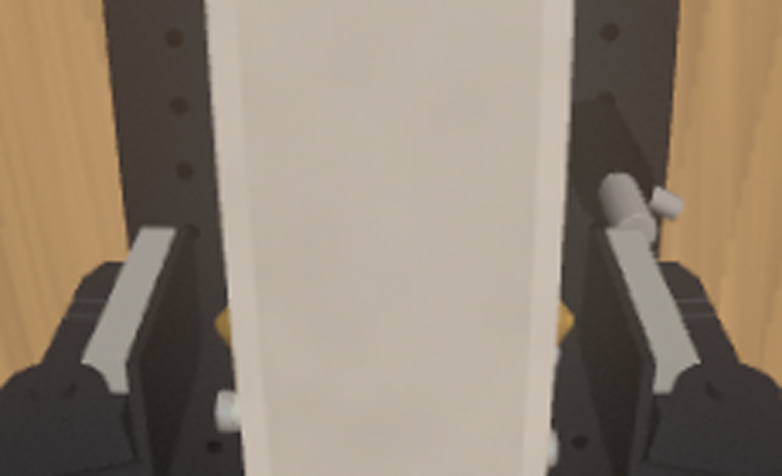

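```bash
python3 -m jog '[{"fingers":0.056,"x":0.0055,"y":0.0008,"z":0,"rx":0,"ry":0,"rz":-0.5},{"fingers":0.05,"x":0,"y":0,"z":0,"rx":0,"ry":0,"rz":0},{"fingers":0.048,"x":0,"y":0,"z":0,"rx":0,"ry":0,"rz":0},{"fingers":0.044,"x":0,"y":0,"z":0,"rx":0,"ry":0,"rz":0},{"fingers":0.042,"x":0,"y":0,"z":0,"rx":0,"ry":0,"rz":0}]' 30; python3 -m jog '[{"fingers":0.034,"x":0,"y":0,"z":0,"rx":0,"ry":0,"rz":0},{"fingers":0.03,"x":0,"y":0,"z":0,"rx":0,"ry":0,"rz":0},{"fingers":0.03,"x":0,"y":0,"z":0,"rx":0,"ry":0,"rz":0}]' 30; python3 -c "
from h import *
st()"
```

```text
clock: 4.3
tcp_pos: [0.5308, -0.0459, 0.2279]
orientation: [2.306, 2.133, 0.0]
contact_force: [0.5, 0.9, 0.3]
grip_width: 0.042
gripper_force: 2.1
clock: 4.68
tcp_pos: [0.531, -0.0459, 0.228]
orientation: [2.305, 2.133, 0.001]
contact_force: [1.6, -1.0, 2.3]
grip_width: 0.0354
gripper_force: 31.6
t 4.67 tcp [ 0.531  -0.0459  0.228 ] R [[0.078, 0.997, 0.001], [0.997, -0.078, -0.0], [-0.0, 0.001, -1.0]] F [ 1.6 -1.   2.3] w 0.0354 g 31.568733378953766 q [ 0.39  0.29 -0.5   1.87  0.16  1.02 -0.26]
```

```bash
for k in 1 2 3 4 5; do python3 -m jog '[{"fingers":0.03,"x":-0.0015,"y":0,"z":0,"rx":0,"ry":0,"rz":0},{"fingers":0.03,"x":-0.0015,"y":0,"z":0,"rx":0,"ry":0,"rz":0}]' | grep -v ori; done
```

```text
clock: 4.92
tcp_pos: [0.531, -0.047, 0.228]
contact_force: [2.9, 5.0, 1.1]
grip_width: 0.0355
gripper_force: 31.5
clock: 5.18
tcp_pos: [0.5307, -0.0498, 0.228]
contact_force: [2.1, 6.9, 1.9]
grip_width: 0.0359
gripper_force: 31.2
clock: 5.42
tcp_pos: [0.5306, -0.0526, 0.228]
contact_force: [3.4, 5.9, 1.3]
grip_width: 0.0356
gripper_force: 31.2
clock: 5.68
tcp_pos: [0.5303, -0.0556, 0.228]
contact_force: [2.3, 6.6, 1.2]
grip_width: 0.0361
gripper_force: 31.2
clock: 5.92
tcp_pos: [0.5301, -0.0586, 0.228]
contact_force: [3.2, 7.1, 1.6]
grip_width: 0.0358
gripper_force: 31.2
```

```bash
for k in 1 2 3 4 5; do python3 -m jog '[{"fingers":0.03,"x":-0.0015,"y":0,"z":0,"rx":0,"ry":0,"rz":0},{"fingers":0.03,"x":-0.0015,"y":0,"z":0,"rx":0,"ry":0,"rz":0}]' | grep -E "clock|tcp|contact"; done
```

```text
clock: 6.18
tcp_pos: [0.5299, -0.0616, 0.228]
contact_force: [2.6, 6.3, 1.8]
clock: 6.42
tcp_pos: [0.5297, -0.0646, 0.228]
contact_force: [2.9, 6.3, 2.3]
clock: 6.68
tcp_pos: [0.5295, -0.0671, 0.228]
contact_force: [3.7, 7.7, 1.0]
clock: 6.92
tcp_pos: [0.5293, -0.0695, 0.228]
contact_force: [4.6, 8.5, 1.4]
clock: 7.18
tcp_pos: [0.5289, -0.0741, 0.228]
contact_force: [2.3, 4.5, 2.9]
```

```bash
python3 -m jog '[{"fingers":0.03,"x":-0.0035,"y":0,"z":0,"rx":0,"ry":0,"rz":0},{"fingers":0.03,"x":-0.0035,"y":0,"z":0,"rx":0,"ry":0,"rz":0},{"fingers":0.03,"x":-0.0035,"y":0,"z":0,"rx":0,"ry":0,"rz":0},{"fingers":0.03,"x":-0.0035,"y":0,"z":0,"rx":0,"ry":0,"rz":0},{"fingers":0.03,"x":-0.0035,"y":0,"z":0,"rx":0,"ry":0,"rz":0},{"fingers":0.03,"x":-0.0035,"y":0,"z":0,"rx":0,"ry":0,"rz":0},{"fingers":0.03,"x":-0.0035,"y":0,"z":0,"rx":0,"ry":0,"rz":0},{"fingers":0.03,"x":-0.002,"y":0,"z":0,"rx":0,"ry":0,"rz":0}]'; for k in 1 2; do python3 -m jog '[{"fingers":0.03,"x":-0.0015,"y":0,"z":0,"rx":0,"ry":0,"rz":0},{"fingers":0.03,"x":-0.0015,"y":0,"z":0,"rx":0,"ry":0,"rz":0}]' | grep -E "clock|tcp|contact"; done
```

```text
clock: 8.18
tcp_pos: [0.527, -0.1008, 0.228]
orientation: [-2.305, -2.135, -0.004]
contact_force: [2.9, 5.1, 2.7]
grip_width: 0.0361
gripper_force: 30.8
clock: 8.43
tcp_pos: [0.5268, -0.1035, 0.228]
contact_force: [2.9, 4.6, 1.5]
clock: 8.68
tcp_pos: [0.5264, -0.1077, 0.2279]
contact_force: [3.6, 1.7, 2.1]
```

```bash
for k in 1 2 3; do python3 -m jog '[{"fingers":0.03,"x":-0.001,"y":0,"z":0,"rx":0,"ry":0,"rz":0}]' | grep -E "clock|tcp|contact"; done
```

```text
clock: 8.8
tcp_pos: [0.5263, -0.1092, 0.228]
contact_force: [4.4, 1.6, 2.6]
clock: 8.93
tcp_pos: [0.5262, -0.1106, 0.228]
contact_force: [4.9, -1.3, 2.5]
clock: 9.05
tcp_pos: [0.5262, -0.1113, 0.228]
contact_force: [4.8, 2.4, 1.9]
```

```bash
for k in 1 2; do python3 -m jog '[{"fingers":0.03,"x":-0.0007,"y":0,"z":0,"rx":0,"ry":0,"rz":0}]' | grep -E "clock|tcp|contact"; done;  python3 - <<'E'
from h import *
for c in ('side',):
    im,d=r.grab_frame(c); cv2.imwrite('pics/s2.png',cv2.resize(im[80:230,210:400,::-1],None,fx=4,fy=4,interpolation=cv2.INTER_CUBIC))
st()
E
```

```text
clock: 9.18
tcp_pos: [0.5261, -0.1115, 0.228]
contact_force: [5.0, 3.1, 2.5]
clock: 9.3
tcp_pos: [0.5261, -0.1119, 0.228]
contact_force: [5.8, 3.0, 2.5]
t 9.35 tcp [ 0.5261 -0.112   0.228 ] R [[0.077, 0.997, 0.001], [0.997, -0.077, 0.001], [0.001, 0.001, -1.0]] F [5.2 3.3 2.2] w 0.0356 g 30.829780320636928 q [ 0.48  0.29 -0.47  1.86  0.15  1.02 -0.12]
```

View pics/s2.png

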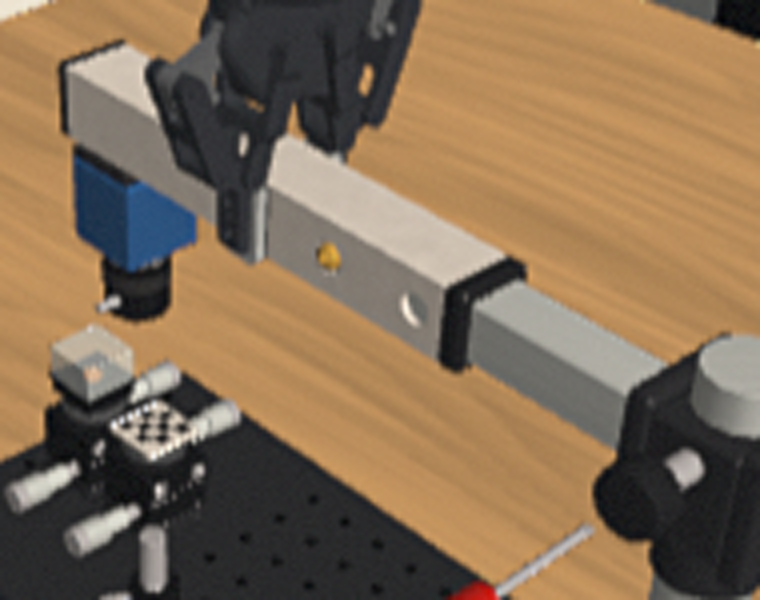

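```bash
python3 -m jog '[{"fingers":0.03,"x":0,"y":0,"z":0,"rx":0,"ry":0,"rz":0}]' | grep -E "clock|tcp|contact"; python3 -m jog '[{"fingers":0.03,"x":-0.001,"y":0,"z":0,"rx":0,"ry":0,"rz":0}]' | grep -E "clock|tcp|contact"; python3 -m jog '[{"fingers":0.03,"x":0,"y":0,"z":0,"rx":0,"ry":0,"rz":0}]' | grep -E "clock|tcp|contact"
```

```text
clock: 9.48
tcp_pos: [0.5261, -0.1121, 0.228]
contact_force: [4.9, 3.4, 1.5]
clock: 9.6
tcp_pos: [0.526, -0.1128, 0.228]
contact_force: [5.7, 3.8, 2.8]
clock: 9.72
tcp_pos: [0.526, -0.113, 0.228]
contact_force: [4.5, 3.3, 2.6]
```

```bash
for k in 1 2 3; do python3 -m jog '[{"fingers":0.03,"x":-0.0007,"y":0,"z":0,"rx":0,"ry":0,"rz":0}]' | grep -E "clock|tcp|contact";done
```

```text
clock: 9.85
tcp_pos: [0.526, -0.1135, 0.228]
contact_force: [5.2, 3.7, 2.4]
clock: 9.98
tcp_pos: [0.526, -0.1139, 0.228]
contact_force: [5.9, 6.4, 2.2]
clock: 10.1
tcp_pos: [0.526, -0.114, 0.228]
contact_force: [6.3, 7.2, 1.6]
```

```bash
python3 -m jog '[{"fingers":0.06,"x":0,"y":0,"z":0,"rx":0,"ry":0,"rz":0},{"fingers":0.06,"x":0,"y":0,"z":0,"rx":0,"ry":0,"rz":0},{"fingers":0.06,"x":0,"y":0,"z":0,"rx":0,"ry":0,"rz":0}]'; python3 - <<'E'
from h import *
im,d=r.grab_frame('wrist'); cv2.imwrite('pics/w3.png',cv2.resize(im[120:330,170:400,::-1],None,fx=2.8,fy=2.8,interpolation=cv2.INTER_CUBIC))
st()
E
```

```text
clock: 10.48
tcp_pos: [0.5244, -0.1163, 0.2272]
orientation: [-2.306, -2.132, 0.002]
contact_force: [0.2, -0.4, 0.1]
grip_width: 0.0601
gripper_force: 0.0
t 10.53 tcp [ 0.5246 -0.1162  0.2274] R [[0.078, 0.997, -0.001], [0.997, -0.078, -0.0], [-0.0, -0.001, -1.0]] F [ 0.1 -0.3  0. ] w 0.0601 g 0.0 q [ 0.49  0.29 -0.47  1.86  0.15  1.02 -0.12]
```

View pics/w3.png

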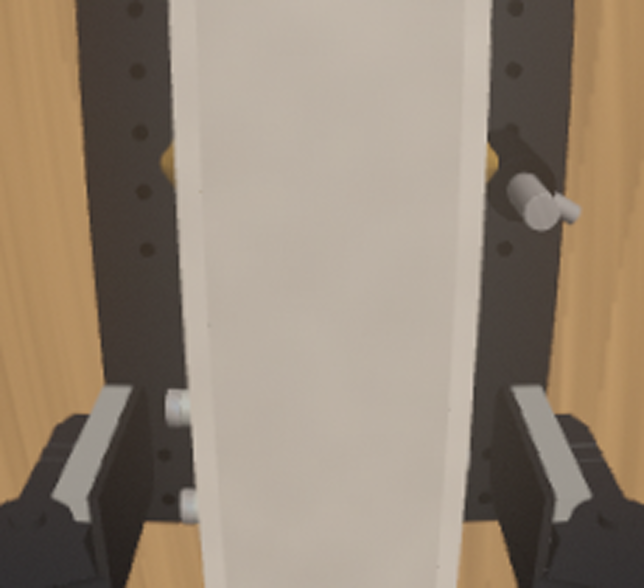

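```bash
python3 -m jog '[{"fingers":0.06,"x":0.018,"y":0.001,"z":0,"rx":0,"ry":0,"rz":0},{"fingers":0.06,"x":0.018,"y":0,"z":0,"rx":0,"ry":0,"rz":0},{"fingers":0.06,"x":0.0173,"y":0,"z":0,"rx":0,"ry":0,"rz":0},{"fingers":0.055,"x":0,"y":0,"z":0,"rx":0,"ry":0,"rz":0},{"fingers":0.052,"x":0,"y":0,"z":0,"rx":0,"ry":0,"rz":0},{"fingers":0.052,"x":0,"y":0,"z":0,"rx":0,"ry":0,"rz":0}]'
```

```text
clock: 11.28
tcp_pos: [0.5303, -0.0635, 0.2276]
orientation: [2.307, 2.132, -0.001]
contact_force: [0.3, -0.1, -0.5]
grip_width: 0.0524
gripper_force: 0.0
```

```bash
python3 -m jog '[{"fingers":0.046,"x":0,"y":0,"z":0,"rx":0,"ry":0,"rz":0},{"fingers":0.041,"x":0,"y":0,"z":0,"rx":0,"ry":0,"rz":0},{"fingers":0.034,"x":0,"y":0,"z":0,"rx":0,"ry":0,"rz":0},{"fingers":0.03,"x":0,"y":0,"z":0,"rx":0,"ry":0,"rz":0},{"fingers":0.03,"x":0,"y":0,"z":0,"rx":0,"ry":0,"rz":0}]'; for k in 1 2 3 4; do python3 -m jog '[{"fingers":0.03,"x":-0.0015,"y":0,"z":0,"rx":0,"ry":0,"rz":0}]' | grep -E "clock|tcp|contact|width"; done
```

```text
clock: 11.9
tcp_pos: [0.5297, -0.0631, 0.2279]
orientation: [-2.306, -2.133, 0.002]
contact_force: [-4.7, -1.2, 5.2]
grip_width: 0.0359
gripper_force: 30.5
clock: 12.02
tcp_pos: [0.5298, -0.0631, 0.2279]
contact_force: [-4.3, 4.3, 5.3]
grip_width: 0.0357
clock: 12.15
tcp_pos: [0.5297, -0.0635, 0.228]
contact_force: [-4.1, 6.3, 4.4]
grip_width: 0.0355
clock: 12.28
tcp_pos: [0.5296, -0.0647, 0.228]
contact_force: [-4.5, 6.6, 5.4]
grip_width: 0.0353
clock: 12.4
tcp_pos: [0.5296, -0.0656, 0.228]
contact_force: [-4.4, 8.5, 4.5]
grip_width: 0.0358
```

```bash
for k in 1 2 3 4; do python3 -m jog '[{"fingers":0.03,"x":-0.0015,"y":0,"z":0,"rx":0,"ry":0,"rz":0}]' | grep -E "clock|tcp|contact|width"; done
```

```text
clock: 12.52
tcp_pos: [0.5295, -0.0665, 0.228]
contact_force: [-3.9, 10.5, 5.6]
grip_width: 0.0356
clock: 12.65
tcp_pos: [0.5294, -0.0677, 0.228]
contact_force: [-3.2, 10.0, 4.6]
grip_width: 0.0356
clock: 12.78
tcp_pos: [0.5293, -0.0692, 0.2279]
contact_force: [-4.6, 9.0, 4.5]
grip_width: 0.0359
clock: 12.9
tcp_pos: [0.5291, -0.072, 0.228]
contact_force: [-4.5, 4.5, 4.8]
grip_width: 0.0355
```

```bash
python3 -m jog '[{"fingers":0.03,"x":-0.0035,"y":0,"z":0,"rx":0,"ry":0,"rz":0},{"fingers":0.03,"x":-0.0035,"y":0,"z":0,"rx":0,"ry":0,"rz":0},{"fingers":0.03,"x":-0.0035,"y":0,"z":0,"rx":0,"ry":0,"rz":0},{"fingers":0.03,"x":-0.0035,"y":0,"z":0,"rx":0,"ry":0,"rz":0},{"fingers":0.03,"x":-0.0035,"y":0,"z":0,"rx":0,"ry":0,"rz":0},{"fingers":0.03,"x":-0.0035,"y":0,"z":0,"rx":0,"ry":0,"rz":0},{"fingers":0.03,"x":-0.0035,"y":0,"z":0,"rx":0,"ry":0,"rz":0},{"fingers":0.03,"x":-0.0035,"y":0,"z":0,"rx":0,"ry":0,"rz":0}]'; for k in 1 2 3 4 5; do python3 -m jog '[{"fingers":0.03,"x":-0.001,"y":0,"z":0,"rx":0,"ry":0,"rz":0}]' | grep -E "clock|tcp|contact"; done
```

```text
clock: 13.9
tcp_pos: [0.527, -0.1006, 0.2279]
orientation: [-2.303, -2.134, -0.001]
contact_force: [-3.8, 5.3, 4.6]
grip_width: 0.0357
gripper_force: 29.6
clock: 14.02
tcp_pos: [0.5269, -0.1019, 0.228]
contact_force: [-3.9, 5.7, 4.9]
clock: 14.15
tcp_pos: [0.5268, -0.1025, 0.228]
contact_force: [-4.1, 5.5, 5.1]
clock: 14.28
tcp_pos: [0.5267, -0.1036, 0.2279]
contact_force: [-3.9, 4.4, 5.6]
clock: 14.4
tcp_pos: [0.5266, -0.1054, 0.2279]
contact_force: [-5.0, 2.7, 5.0]
clock: 14.52
tcp_pos: [0.5265, -0.1066, 0.228]
contact_force: [-3.9, 1.5, 6.3]
```

```bash
for k in 1 2 3 4 5; do python3 -m jog '[{"fingers":0.03,"x":-0.001,"y":0,"z":0,"rx":0,"ry":0,"rz":0}]' | grep -E "clock|tcp|contact"; done
```

```text
clock: 14.65
tcp_pos: [0.5264, -0.1076, 0.2279]
contact_force: [-3.4, 2.2, 6.6]
clock: 14.78
tcp_pos: [0.5263, -0.1087, 0.2279]
contact_force: [-4.5, 1.9, 4.6]
clock: 14.9
tcp_pos: [0.5263, -0.1101, 0.2279]
contact_force: [-3.0, 2.3, 6.0]
clock: 15.02
tcp_pos: [0.5262, -0.1103, 0.2279]
contact_force: [-3.8, 4.6, 5.4]
clock: 15.15
tcp_pos: [0.5262, -0.1109, 0.228]
contact_force: [-3.3, 4.7, 5.9]
```

```bash
for k in 1 2; do python3 -m jog '[{"fingers":0.03,"x":-0.0007,"y":0,"z":0,"rx":0,"ry":0,"rz":0}]' | grep -E "clock|tcp|contact"; done
```

```text
clock: 15.28
tcp_pos: [0.5261, -0.1115, 0.2279]
contact_force: [-3.9, 4.1, 6.1]
clock: 15.4
tcp_pos: [0.5261, -0.1122, 0.2279]
contact_force: [-4.1, 4.9, 5.9]
```

```bash
for k in 1 2 3; do python3 -m jog '[{"fingers":0.03,"x":-0.0006,"y":0,"z":0,"rx":0,"ry":0,"rz":0}]' | grep -E "clock|tcp|contact"; done
```

```text
clock: 15.52
tcp_pos: [0.5261, -0.1127, 0.2279]
contact_force: [-4.0, 4.9, 5.5]
clock: 15.65
tcp_pos: [0.5261, -0.1128, 0.2279]
contact_force: [-3.2, 6.9, 5.6]
clock: 15.78
tcp_pos: [0.526, -0.113, 0.2279]
contact_force: [-3.9, 7.7, 5.1]
```

Stop felt at 50 mm. I'll let go, retreat upward and check.

```bash
python3 -m jog '[{"fingers":0.07,"x":0,"y":0,"z":0,"rx":0,"ry":0,"rz":0},{"fingers":0.0854,"x":0,"y":0,"z":0,"rx":0,"ry":0,"rz":0},{"fingers":0.0854,"x":0,"y":0,"z":0,"rx":0,"ry":0,"rz":0},{"fingers":0.0854,"x":0,"y":0,"z":-0.03,"rx":0,"ry":0,"rz":0},{"fingers":0.0854,"x":0,"y":0,"z":-0.05,"rx":0,"ry":0,"rz":0},{"fingers":0.0854,"x":0,"y":0,"z":-0.05,"rx":0,"ry":0,"rz":0},{"fingers":0.0854,"x":0,"y":0,"z":0,"rx":0,"ry":0,"rz":0},{"fingers":0.0854,"x":0,"y":0,"z":0,"rx":0,"ry":0,"rz":0}]'; python3 - <<'E'
from h import *
im,d=r.grab_frame('side')
for n in ('lens','sample'): print(n,[(np.round(k['xyz'],3).tolist(),round(k['score'],2)) for k in r.landmark_of(n,'side')[:2]])
a=cv2.resize(im[80:230,210:400,::-1],None,fx=3,fy=3,interpolation=cv2.INTER_CUBIC)
im,d=r.grab_frame('wrist'); b=cv2.resize(im[60:330,200:370,::-1],(283,450)); cv2.imwrite('pics/f.png',cv2.copyMakeBorder(cv2.hconcat([a[:,:510],b]),0,0,0,0,0))
st()
E
```

```text
clock: 16.77
tcp_pos: [0.5259, -0.1159, 0.3571]
orientation: [-2.306, -2.133, 0.001]
contact_force: [-0.2, 0.2, 0.3]
grip_width: 0.0855
gripper_force: 0.0
lens [([0.513, -0.266, 0.142], 0.65)]
sample [([0.514, -0.253, 0.097], 0.56)]
t 16.98 tcp [ 0.5256 -0.1157  0.3563] R [[0.078, 0.997, -0.002], [0.997, -0.078, 0.001], [0.0, -0.002, -1.0]] F [-0.8 -1.1  0.8] w 0.0854 g 0.0 q [ 0.51  0.19 -0.47  1.69  0.09  1.29 -0.06]
```

View pics/f.png

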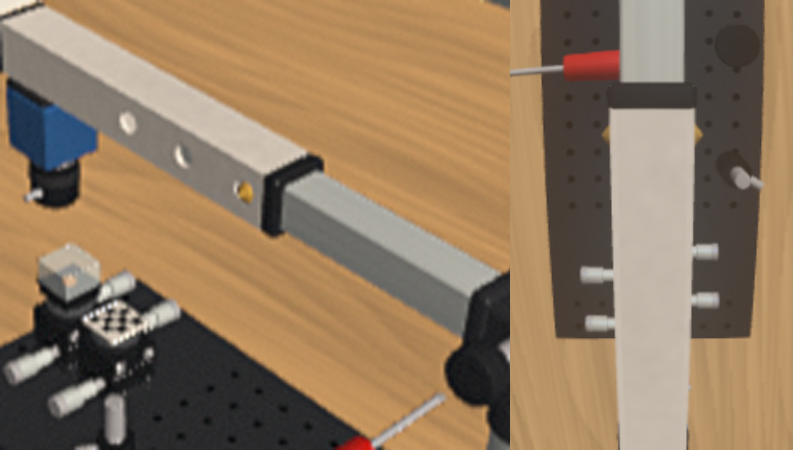

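```bash
python3 - <<'E'
from h import *
for c in ('top','side'):
    d=np.load(f'pics/{c}d.npy'); W=cloud(c,d)
    for lo,hi,n in ((.09,.115,'chamber'),(.05,.062,'target')):
        m=(d>0)&(W[...,2]>lo)&(W[...,2]<hi)&(abs(W[...,0]-.515)<.04)&(W[...,1]<-.17)&(W[...,1]>-.3)
        P=W[m]; print(c,n,m.sum(),np.round(np.percentile(P[:,2],[5,50,95]),3),np.round(np.percentile(P[:,1],[1,10,50,90,99]),4),np.round(np.percentile(P[:,0],[1,10,50,90,99]),4))
for n in ('sample','sample_stage','target_stage'): 
    for c in ('side',): r.grab_frame(c); print(n,[(np.round(k['xyz'],3).tolist(),round(k['score'],2)) for k in r.landmark_of(n,c)[:2]])
im,d=r.grab_frame('top'); W=cloud('top',d)
m=(d>0)&(W[...,2]>.255)&(W[...,2]<.285)&(abs(W[...,0]-.515)<.025)&(W[...,1]<-.15)
print('front end now',np.round(np.percentile(W[m][:,1],[0,.5,2]),4))
d=np.load('pics/topd.npy'); m=(d>0)&(W[...,2]>0)&(cloud('top',d)[...,2]>.255)&(cloud('top',d)[...,2]<.285)&(abs(cloud('top',d)[...,0]-.52)<.025)&(cloud('top',d)[...,1]<-.1)
print('front end start',np.round(np.percentile(cloud('top',d)[m][:,1],[0,.5,2]),4))
E
```

```text
top chamber 408 [0.092 0.095 0.097] [-0.2683 -0.2652 -0.2521 -0.2391 -0.2361] [0.4961 0.4992 0.512  0.525  0.5284]
top target 263 [0.05  0.053 0.056] [-0.2691 -0.2597 -0.2346 -0.1868 -0.1831] [0.4756 0.4868 0.4969 0.5222 0.5322]
side chamber 160 [0.091 0.095 0.096] [-0.2668 -0.264  -0.2496 -0.2369 -0.2356] [0.5004 0.5041 0.5187 0.531  0.5332]
side target 243 [0.051 0.053 0.061] [-0.2699 -0.2545 -0.2181 -0.1861 -0.1832] [0.4982 0.5073 0.5291 0.5353 0.5379]
sample [([0.515, -0.254, 0.097], 0.77)]
sample_stage [([0.516, -0.255, 0.014], 0.68)]
target_stage [([0.61, -0.015, 0.014], 0.31)]Traceback (most recent call last):
  File "<stdin>", line 11, in <module>
    return _quantile_unchecked(
        a, q, axis, out, overwrite_input, method, keepdims, weights)
    return _ureduce(a,
                    func=_quantile_ureduce_func,
    ...<5 lines>...
                    overwrite_input=overwrite_input,
                    method=method)
    r = func(a, **kwargs)
    result = _quantile(arr,
                       quantiles=q,
    ...<2 lines>...
                       out=out,
                       weights=wgt)
    slices_having_nans = np.isnan(arr[-1, ...])
                                  ~~~^^^^^^^^^
IndexError: index -1 is out of bounds for axis 0 with size 0
```

```bash
python3 - <<'E'
from h import *
u=np.array([-.0765,-.997]); n=np.array([.997,-.0765])
im,d=r.grab_frame('side'); W=cloud('side',d); hsv=cv2.cvtColor(im,cv2.COLOR_RGB2HSV)
A=(W[...,:2]-np.array([.529,-.046]))@u; X=(W[...,:2]-np.array([.529,-.046]))@n
b=(d>0)&(hsv[...,0]>100)&(hsv[...,0]<125)&(hsv[...,1]>110)&(A>.1)&(A<.3)&(abs(X)<.05)&(W[...,2]>.12)&(W[...,2]<.235)
k=np.percentile(A[b],[1,5,20,50,80,95,99]); print('blue',b.sum(),np.round(k,4),np.round(np.percentile(X[b],[1,50,95,99]),4))
f=b&(X<.017); print('inner face A',f.sum(),np.round(np.percentile(A[f],[5,25,50,75,95]),4))
s=(d>0)&(abs(X)<.017)&(abs(W[...,2]-.267)<.006)&(A>.15); print('top front',np.round(np.percentile(A[s],[98,99.5,100]),4))
for lo,hi in ((.09,.1),):
    m=(d>0)&(W[...,2]>lo)&(W[...,2]<hi)&(abs(X)<.03)&(A>.17)&(A<.25)
    print('chamber',m.sum(),np.round(np.percentile(A[m],[1,5,50,95,99]),4),np.round(np.percentile(X[m],[1,50,99]),4))
im,d=r.grab_frame('top'); W=cloud('top',d); A=(W[...,:2]-np.array([.529,-.046]))@u; X=(W[...,:2]-np.array([.529,-.046]))@n
s=(d>0)&(abs(X)<.015)&(abs(W[...,2]-.267)<.008)&(A>.1); print('top front',s.sum(),np.round(np.percentile(A[s],[98,99.5,100]),4) if s.any() else '')
d=np.load('pics/topd.npy'); W=cloud('top',d); A=(W[...,:2]-np.array([.529,-.046]))@u; X=(W[...,:2]-np.array([.529,-.046]))@n
s=(d>0)&(abs(X)<.015)&(abs(W[...,2]-.267)<.008)&(A>.1); print('start front',np.round(np.percentile(A[s],[98,99.5,100]),4))
m=(d>0)&(W[...,2]>.09)&(W[...,2]<.1)&(abs(X)<.03)&(A>.17)&(A<.25); print('chamber top',np.round(np.percentile(A[m],[1,5,50,95,99]),4))
E
```

```text
blue 476 [0.1946 0.1958 0.1968 0.1989 0.2191 0.2312 0.2347] [-0.0145  0.0228  0.0257  0.0261]
inner face A 178 [0.1952 0.1964 0.1972 0.1978 0.1988]
top front [0.2488 0.2508 0.2518]
chamber 159 [0.1894 0.1898 0.204  0.2203 0.2213] [-0.0125  0.0043  0.0193]
top front 0 
start front [0.1332 0.1336 0.1337]
chamber top [0.1911 0.1919 0.2064 0.2213 0.2226]
```

```bash
python3 -m jog '[{"fingers":0.0854,"x":0,"y":-0.0005,"z":0.05,"rx":0,"ry":0,"rz":0},{"fingers":0.0854,"x":0,"y":0,"z":0.05,"rx":0,"ry":0,"rz":0},{"fingers":0.07,"x":0,"y":0,"z":0.03,"rx":0,"ry":0,"rz":0},{"fingers":0.05,"x":0,"y":0,"z":0,"rx":0,"ry":0,"rz":0},{"fingers":0.045,"x":0,"y":0,"z":0,"rx":0,"ry":0,"rz":0},{"fingers":0.034,"x":0,"y":0,"z":0,"rx":0,"ry":0,"rz":0},{"fingers":0.03,"x":0,"y":0,"z":0,"rx":0,"ry":0,"rz":0},{"fingers":0.03,"x":0,"y":0,"z":0,"rx":0,"ry":0,"rz":0}]' 25; for k in 1 2 3 4; do python3 -m jog '[{"fingers":0.03,"x":0.001,"y":0,"z":0,"rx":0,"ry":0,"rz":0}]' | grep -E "clock|tcp|contact"; done
```

```text
clock: 18.42
tcp_pos: [0.5259, -0.1156, 0.2296]
orientation: [2.305, 2.133, 0.0]
contact_force: [-4.8, -0.1, 5.7]
grip_width: 0.0356
gripper_force: 25.8
clock: 18.55
tcp_pos: [0.5259, -0.1154, 0.2296]
contact_force: [-4.9, -2.6, 5.9]
clock: 18.68
tcp_pos: [0.5259, -0.1151, 0.2296]
contact_force: [-3.8, -4.1, 5.9]
clock: 18.8
tcp_pos: [0.526, -0.1143, 0.2296]
contact_force: [-4.2, -4.2, 5.7]
clock: 18.92
tcp_pos: [0.5261, -0.1133, 0.2296]
contact_force: [-4.3, -4.2, 6.7]
```

```bash
for k in 1 2 3 4; do python3 -m jog '[{"fingers":0.03,"x":0.001,"y":0,"z":0,"rx":0,"ry":0,"rz":0}]' | grep -E "clock|tcp|contact"; done
```

```text
clock: 19.05
tcp_pos: [0.5261, -0.1128, 0.2296]
contact_force: [-3.4, -5.4, 6.2]
clock: 19.18
tcp_pos: [0.5262, -0.1123, 0.2296]
contact_force: [-3.0, -6.9, 6.5]
clock: 19.3
tcp_pos: [0.5263, -0.1113, 0.2296]
contact_force: [-4.7, -6.5, 7.1]
clock: 19.42
tcp_pos: [0.5263, -0.1103, 0.2296]
contact_force: [-4.6, -6.9, 6.3]
```

```bash
for k in 1 2 3; do python3 -m jog '[{"fingers":0.03,"x":0.001,"y":0,"z":0,"rx":0,"ry":0,"rz":0},{"fingers":0.03,"x":0.001,"y":0,"z":0,"rx":0,"ry":0,"rz":0}]' | grep -E "clock|tcp|contact"; done
```

```text
clock: 19.68
tcp_pos: [0.5265, -0.1083, 0.2296]
contact_force: [-4.4, -6.1, 6.2]
clock: 19.92
tcp_pos: [0.5266, -0.1064, 0.2296]
contact_force: [-4.7, -6.3, 5.5]
clock: 20.18
tcp_pos: [0.5267, -0.1043, 0.2296]
contact_force: [-5.7, -5.8, 5.6]
```

```bash
python3 -m jog '[{"fingers":0.03,"x":0.001,"y":0,"z":0,"rx":0,"ry":0,"rz":0}]' | grep -E "clock|tcp|contact"; python3 -m jog '[{"fingers":0.07,"x":0,"y":0,"z":0,"rx":0,"ry":0,"rz":0},{"fingers":0.0854,"x":0,"y":0,"z":0,"rx":0,"ry":0,"rz":0},{"fingers":0.0854,"x":0,"y":0,"z":0,"rx":0,"ry":0,"rz":0},{"fingers":0.0854,"x":0,"y":0,"z":-0.03,"rx":0,"ry":0,"rz":0},{"fingers":0.0854,"x":0,"y":0,"z":-0.05,"rx":0,"ry":0,"rz":0},{"fingers":0.0854,"x":0,"y":0,"z":-0.05,"rx":0,"ry":0,"rz":0},{"fingers":0.0854,"x":0,"y":0,"z":0,"rx":0,"ry":0,"rz":0},{"fingers":0.0854,"x":0,"y":0,"z":0,"rx":0,"ry":0,"rz":0}]'; python3 - <<'E'
from h import *
u=np.array([-.0765,-.997]); n=np.array([.997,-.0765])
im,d=r.grab_frame('side'); W=cloud('side',d); hsv=cv2.cvtColor(im,cv2.COLOR_RGB2HSV)
A=(W[...,:2]-np.array([.529,-.046]))@u; X=(W[...,:2]-np.array([.529,-.046]))@n
b=(d>0)&(hsv[...,0]>100)&(hsv[...,0]<125)&(hsv[...,1]>110)&(A>.1)&(A<.3)&(X<.017)&(X>-.03)&(W[...,2]>.12)&(W[...,2]<.235)
print('blue inner face',np.median(A[b]))
for k in('lens','sample'): print(k,[(np.round(q['xyz'],3).tolist(),round(q['score'],2)) for q in r.landmark_of(k,'side')[:1]])
a=cv2.resize(im[80:230,210:400,::-1],None,fx=3,fy=3,interpolation=cv2.INTER_CUBIC)
im,d=r.grab_frame('wrist'); b=cv2.resize(im[60:330,200:370,::-1],(283,450)); cv2.imwrite('pics/g.png',cv2.hconcat([a[:,:510],b]))
st()
E
```

```text
clock: 20.3
tcp_pos: [0.5268, -0.1034, 0.2296]
contact_force: [-5.0, -6.3, 5.8]
clock: 21.3
tcp_pos: [0.5266, -0.1006, 0.3571]
orientation: [-2.306, -2.133, 0.001]
contact_force: [-0.3, 0.1, -0.6]
grip_width: 0.0857
gripper_force: 0.0
blue inner face 0.1846919685892472
lens []
sample [([0.517, -0.254, 0.1], 0.83)]
t 21.5 tcp [ 0.5262 -0.1007  0.3563] R [[0.078, 0.997, -0.003], [0.997, -0.078, 0.001], [0.0, -0.003, -1.0]] F [-0.5  0.2  0.3] w 0.0857 g 0.0 q [ 0.49  0.19 -0.48  1.69  0.09  1.29 -0.09]
```

View pics/g.png

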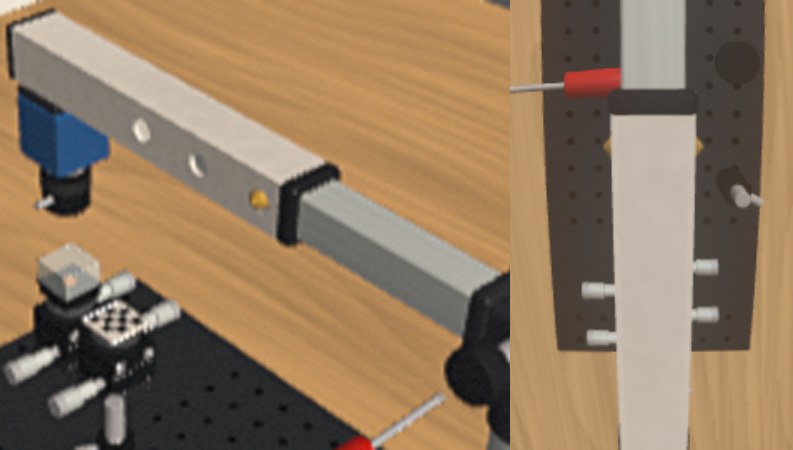

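The picture shows both buttons standing out through the last holes (side view 258,199; wrist view 608,146 and 697,146). The lens is within about 2 mm of the chamber centre and the gripper is clear.

```bash
python3 -c "
from bench import r
print(r.hand_in())"
```

```text
the job is handed in; nothing more can be done
None
```

The boom is run out two holes and handed in at about 21.5 s, with both buttons standing out through the last pair, the lens about 2 mm from the chamber centre and the gripper clear; the second click left the lens 12–16 mm past centre, so I pushed the locked boom back about 12 mm through the clamp slack at roughly 6.5 N.

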